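Eject the spare microtome knife and draw it out of its safe

TASK

Swing the sprung ejector lever of the white knife safe to its stop and let it spring back, so that the knife inside is pushed forward under the hatch. Then grip the knife through the hatch, tilt it and draw it out diagonally (it is longer than the hatch), and finish while still holding it in the gripper, still, with its whole length at least 8 cm above the safe's lid. Leave the bottle, the slide box and the glass jar where they stand.

Things in the scene. Friction and masses are not known exactly. Their poses are not given: they have to be found in the camera images.
- safe: fixed low white box 334 (x) x 130 (y) x 56 mm high. Origin: centre of its underside, on the bench; x along its length to the hatch end, z up. Floor 6 mm thick, side walls 5, hatch-end wall 6, all rims at z = 56 mm. A 4 mm lid (underside z = 52, top 56 mm, with a blue panel) covers it from the tail end to x = 31 mm; open on top from there to the hatch-end wall's inner face at x = 161 mm
- hatch (a point): centre of the open hatch (130 mm in x, 120 mm in y) at lid-top level: safe x = 96, y = 0, z = 56 mm; axes as the safe. Under the lid two upright guide ribs, 30 mm above the bench (safe x = -67 to 13 mm, inner faces at y = +-10 mm), keep the knife along x on y = 0
- ejector (a joint): ejector lever angle in rad: 0 at rest, 0.85 at its stop; grows clockwise seen from above. A spring drives it back to 0 (2 N at the knob at rest, 5 N at the stop, plus the knife's friction). A roller on its other arm, behind the knife's tail, pushes the knife some 62 to 68 mm forward (safe +x) under the hatch, and leaves it there as the lever returns
- ejector_pivot (a point): the lever's vertical pivot, outside the safe's -y wall (safe x = -122, y = -80, z = 18 mm); axes as the safe
- ejector_knob (a point): centre of the lever's black ball knob, 26 mm across, 97 mm above the bench, on an upright steel post 14 mm across (14 to 94 mm above the bench), 70 mm from the pivot. From the pivot it lies at rest 29 mm to safe +x and 64 mm to safe -y, at the stop 29 mm to safe -x and 64 mm to safe -y: push it towards safe -x
- knife: spare microtome knife: a straight steel bar 190 (x) x 14 (y) x 20 mm (z), black guard strip along its top, about 0.22 kg, lying on the safe's floor (6 mm above the bench). Origin: centre of its underside; x along its length towards the hatch, z up. At first only its last 12 to 18 mm show in the hatch, after ejection about 80 mm
- knife_head (a point): centre of the knife's end face at the hatch (+95 mm in knife x, 10 mm above its underside)
- knife_tail (a point): centre of the knife's other end face (-95 mm in knife x, 10 mm above its underside)
- bottle: bystander: amber bottle, 56 mm across, 110 mm high; origin centre of its underside
- slide_box: bystander: closed grey slide box 100 x 80 x 35 mm; origin centre of its underside
- stain_jar: bystander: open glass jar, 64 mm across, 70 mm high; origin centre of its underside

How it is judged (in metres and radians):
On the way, in this order (a step that is already met when the one before it is completed fails the run):
1. the ejector lever is swung to its stop (value of joint ejector above 0.78 rad), for 0.05 s.
2. the lever has sprung back, with the knife's head pushed forward in the hatch (value of joint ejector below 0.08 rad and x of knife_head in the frame of safe above 0.085 m), for 0.1 s.
3. the gripped knife lies diagonally through the hatch, head above the lid, tail still below it (contact force between knife and the fingers above 1 N and z of knife_head in the frame of safe above 0.06 m and z of knife_tail in the frame of safe below 0.05 m), for 0.05 s.
At the end, for the whole second after the job is handed in: the knife is held between the fingers, touching nothing else, both its ends at least 70 mm above the safe's lid (126 mm above the bench), still (under 0.04 m/s), the ejector lever back at rest (under 0.08 rad) (contact force between knife and the fingers above 1 N and height (world z) of each of knife_head, knife_tail above 0.126 m and linear speed of knife below 0.04 m/s and contact force between knife and safe below 0.05 N and value of joint ejector below 0.08 rad); the arm keeps its last pose, push and grip.
It fails at once if a bystander is shifted more than 20 mm (distance of any of bottle, slide_box, stain_jar from where it was at the start of the episode above 0.02 m).
It also fails if it takes over 56 s, if anything falls off the work surface, if the arm or the gripper's body presses on something with over 40 N, if the wrist force passes 120 N, or if a joint passes its speed limit or range.

ROBOT

A 6-joint arm with a two-finger parallel gripper is mounted at the origin on the work surface. World frame = base frame: x ahead of the robot, y to its left, z up, the work surface at z = 0. Lengths are in m, angles in degrees, forces in N, time in s.
With the tool pointing down it reaches from about 0.25 to 0.725 m from the base axis. Payload 9.7 kg.
Tool frame: the origin (TCP) lies between the finger pads; the fingertips stand 19 mm ahead of it and the grasp point (between the pads) is the TCP; z points along the fingers, y is the line along which they close (so a half turn about z gives the same grasp; the last joint's range is limited). The gripper opens to 85 mm and grips with 20 to 120 N. Pads are 22 mm wide; open, the fingers measure 114 mm over their backs; the gripper's body (76 mm by 85 mm) begins 54 mm behind the grasp point. The pads swing forward as they close: fully open they stand 13 mm farther back than shut.
Start: joints at [-66.807, 4.979, 10.078, 95.1, 0, 90], TCP at [0.217, -0.506, 0.25] pointing down, gripper open.
Joint ranges: [-179.16, 179.16], [-48.56, 103.87], [-65.8, 70.77], [-126.05, 130.52], [-82.76, 87.17], [-180, 180]. Speed limits (degrees/s): [127.2, 127.2, 147.25, 180, 180, 180].

INTERFACE

Orientations are given as [roll, pitch, yaw] about the fixed x, y, z axes, in that order (R = Rz(yaw) Ry(pitch) Rx(roll)).
In Python, from workcell import telemetry, camera, calibration, workorder gives the robot as it stands.
- The arm moves only by the tool play_rows, never from a script. Its argument "increments" is a list of rows, each a list of 3 entries, a list of its own where there are three numbers: the shift along the tool's x, y, z in mm, then the turn, a rotation vector about the tool's x, y, z in degrees, then the closure, from 0 (fully open) to 1 (shut). In form: [[[x, y, z], [ax, ay, az], jaw], ...]. A call has 1 to 20 rows; each row is the pose to reach, as a shift and turn from the pose commanded when the call began, along the tool's axes at that moment; what a row does not reach only later rows make up. A row lasts 1/10 s, in which the tool goes at most 50 mm and 8.59 degrees, less where a joint would pass 70% of its speed; a pose out of reach is approached as far as the arm can. A call with a gripper value outside its range is refused whole. The fingers move at their own pace and stop on an object; "grip_force" is the grip in N (left out, the last holds). Time passes only in rows, so rows that repeat a pose let the fingers close. It gives the time, the measured TCP pose, the force, the opening and the grip force at its end, in the units of the state.
- telemetry.get_obs(): the state, without advancing time (a new reading comes with each control period).
- camera(name): name is "scene" or "side" or "wrist"; returns (picture, depth): 400x640x3 uint8, red, green, blue; 400x640 float32, m along the optical axis (not along the pixel's ray), 0 where there is no reading.
- calibration(name): a dict with "vertical_fov" (degrees; the focal length in pixels is half the picture's height over the tangent of half this angle, whatever the lens; pixels are square), "cx", "cy" (the principal point, pixels), "k1" (the pictures are not rectified: a ray, as slopes to the right and down, at radius r is drawn at 1 + k1 r^2 times it, then the intrinsics apply), "rvec" (rotation vector, rad) and "tvec" (3), from world to camera coordinates, as OpenCV has them; the wrist camera has in their place "hand_eye" (4x4, takes a point from camera to tool coordinates, whose origin is the TCP and whose axes are the flange's). Camera axes: x right, y down, z forward; pixel columns grow to the right and rows downward; lengths in m; the calibration is good to about 2 mm. A picture is of the moment at which its call begins: read the wrist's pose just before it. calibration takes no time and is no camera call.
- workorder.job_done(): hands the job in; it is judged then, once.
The state is a dict: "time": time; "q": joint angles; "qd": joint speeds; "joint_efforts": joint torques, N m; "ee_pos": TCP position; "tcp_rot": TCP orientation; "wrist_force": force on the tool from outside, world axes, zero at the start; "torque": the same for the moment, N m; "opening": finger opening in m; "grasp_force": force on a finger pad.
Only numpy, scipy, OpenCV 4.12 (cv2) and the standard library are available. Lean on these libraries where they do the work, as an engineer would, in place of code of your own. Each camera call takes 0.05 s, during which the arm holds its last target. There are 200 camera calls.

## Working session

There is one attempt and no reset: what is moved stays moved. The work goes in short steps, Python scripts to look and compute and a tool call to move; the robot and the scene stay as the last step left them, time stands still between calls to the robot, and variables do not carry over. Pictures are saved under pics/ and viewed, at most 10 in all, crops included, and the job is handed in when it is done.

Besides the shell and the picture viewer there is one more tool, called by a JSON object that holds its "method" and its "body", one argument or row to a line. play_rows: Moves the arm, as the interface text tells. Its arguments: {"type":"object","properties":{"increments":{"type":"array"},"grip_force":{"type":"number"}},"required":["increments"]}

```bash
mkdir -p pics; cat > h.py <<'E'
import numpy as np, cv2
from workcell import telemetry, camera, calibration, workorder
from scipy.spatial.transform import Rotation as R
def K(c):
    f=200/np.tan(np.radians(c["vertical_fov"])/2); return f,c["cx"],c["cy"],c["k1"]
def pose(name,obs=None):
    c=calibration(name)
    if name=="wrist":
        o=obs or telemetry.get_obs()
        T=np.eye(4);T[:3,:3]=R.from_euler('xyz',o["tcp_rot"],degrees=True).as_matrix();T[:3,3]=o["ee_pos"]
        return T@np.array(c["hand_eye"])
    M=cv2.Rodrigues(np.array(c["rvec"],float))[0];T=np.eye(4);T[:3,:3]=M.T;T[:3,3]=-M.T@np.ravel(c["tvec"]);return T
def slopes(name,uv):
    f,cx,cy,k=K(calibration(name));d=(np.atleast_2d(uv).astype(float)-[cx,cy])/f;s=d.copy()
    for _ in range(30): s=d/(1+k*(s**2).sum(1,keepdims=True))
    return s
def plane(name,uv,z,obs=None):
    T=pose(name,obs);s=slopes(name,uv);r=np.c_[s,np.ones(len(s))]@T[:3,:3].T
    return T[:3,3]+r*((z-T[2,3])/r[:,2])[:,None]
def cloud(name,uv,dep,obs=None):
    T=pose(name,obs);s=slopes(name,uv);uv=np.atleast_2d(uv).astype(int);d=dep[uv[:,1],uv[:,0]]
    return T[:3,3]+(np.c_[s,np.ones(len(s))]*d[:,None])@T[:3,:3].T
def proj(name,P,obs=None):
    T=pose(name,obs);p=(np.atleast_2d(P)-T[:3,3])@T[:3,:3];s=p[:,:2]/p[:,2:];f,cx,cy,k=K(calibration(name))
    return s*(1+k*(s**2).sum(1,keepdims=True))*f+[cx,cy]
def save(fn,im): cv2.imwrite(fn,im[:,:,::-1])
E
python3 - <<'E'
from h import *
o=telemetry.get_obs();print(o)
for n in ["scene","side","wrist"]:
    a,d=camera(n);np.savez(f"{n}0.npz",a=a,d=d);save(f"pics/{n}0.png",a);print(n,pose(n,o).round(3).tolist(),(d>0).mean())
a=np.vstack([cv2.imread(f"pics/{n}0.png") for n in ["scene","side"]]);cv2.imwrite("pics/both.png",cv2.resize(a,(480,600)))
E
```

```text
{'time': 0.0, 'q': array([-6.68063473e+01,  5.01134247e+00,  1.00350901e+01,  9.50987341e+01,
       -5.86437801e-04,  9.00004368e+01]), 'qd': array([-0.01938691,  0.02174759, -0.00216951, -0.05386203,  0.01014209,
       -0.0779297 ]), 'joint_efforts': array([-7.85694665e-04, -5.20391321e+01,  4.64799857e+01,  1.65541435e-02,
       -8.16596480e-05, -1.59647237e-05]), 'ee_pos': array([ 0.21653305, -0.50537099,  0.24958642]), 'tcp_rot': array([-1.79925014e+02,  5.87008972e-04,  2.31932166e+01]), 'wrist_force': array([-0.10588116,  0.33744467,  0.00559626]), 'torque': array([0.00031237, 0.0635646 , 0.02838277]), 'grasp_force': 0.0, 'opening': 0.08490714403581189}
scene [[-0.325, 0.667, -0.67, 1.122], [0.946, 0.233, -0.227, 0.217], [0.005, -0.708, -0.707, 0.75], [0.0, 0.0, 0.0, 1.0]] 0.99587890625
side [[-0.978, -0.113, 0.176, 0.352], [-0.209, 0.544, -0.813, 0.835], [-0.004, -0.831, -0.556, 0.664], [0.0, 0.0, 0.0, 1.0]] 0.99620703125
wrist [[0.395, -0.87, -0.294, 0.291], [-0.919, -0.374, -0.125, -0.472], [-0.001, 0.32, -0.947, 0.372], [0.0, 0.0, 0.0, 1.0]] 0.9961875
```

View pics/scene0.png

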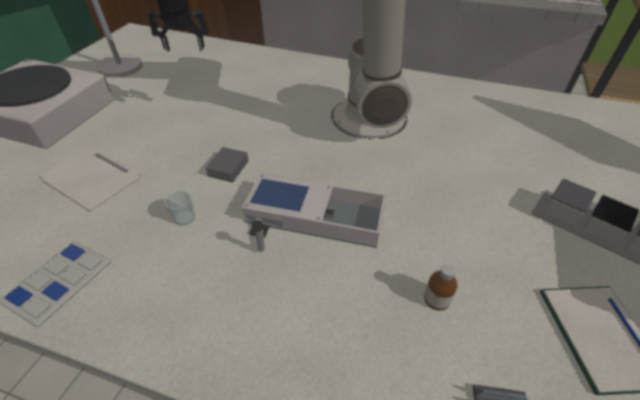

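View pics/side0.png

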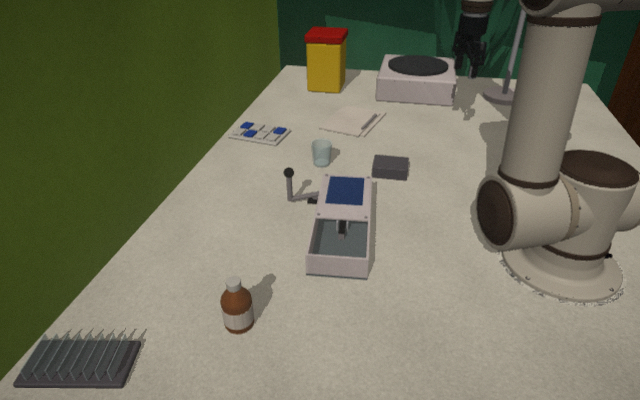

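The scene view shows the white safe (about 245–385, 178–242) with its hatch end to the right and the knob near (258,228). The bottle is at (441,290), the jar at (180,208) and the slide box at (228,164). In the side view the knob is at (289,172).

```bash
python3 - <<'E'
from h import *
g=np.stack(np.meshgrid(np.arange(640),np.arange(400)),-1).reshape(-1,2)
for n in ["scene","side"]:
    z=np.load(n+"0.npz");P=cloud(n,g,z["d"]);ok=z["d"].ravel()>0
    x,y,h=P.T
    lid=ok&(abs(h-0.056)<0.006)
    m=lid.reshape(400,640).astype(np.uint8);k,lab,st,c=cv2.connectedComponentsWithStats(m)
    # safe: component covering blue panel
    u=(280,195) if n=="scene" else (345,190)
    l=lab[u[1],u[0]];Q=P[(lab.ravel()==l)]
    r=cv2.minAreaRect((Q[:,:2]*1000).astype(np.float32));print(n,l,st[l],r,np.median(Q[:,2]))
    print(cv2.boxPoints(r).round(1).tolist())
    # other objects above the bench
    m=(ok&(h>0.02)&(h<0.15)&(x>0.1)&(x<0.85)&(abs(y)<0.6)).reshape(400,640).astype(np.uint8)
    k,lab,st,c=cv2.connectedComponentsWithStats(m)
    for i in range(1,k):
        if st[i,4]>60:
            Q=P[lab.ravel()==i];print(st[i],Q.min(0).round(3),Q.max(0).round(3),np.median(Q,0).round(3))
    a=z["a"].astype(int)
    b=ok&(a.max(2).ravel()<60)&(h>0.08)&(h<0.13)&(x>0.1)&(x<0.85)&(abs(y)<0.6)
    print("dark",b.sum(),P[b].mean(0) if b.any() else "",g[b].mean(0) if b.any() else "")
E
```

```text
scene 9 [ 242  173  144   62 3517] ((485.05206298828125, -17.355560302734375), (135.1952362060547, 334.31982421875), 5.418841361999512) 0.05616708362363798
[[402.0, 142.6999969482422], [433.5, -190.1999969482422], [568.0999755859375, -177.39999389648438], [536.5999755859375, 155.39999389648438]]
[357 107  54  21 644] [0.142 0.003 0.086] [0.204 0.141 0.15 ] [0.184 0.076 0.128]
[205 147  43  31 821] [ 0.344 -0.357  0.02 ] [ 0.449 -0.273  0.039] [ 0.405 -0.31   0.034]
[ 242  173  144   77 5215] [ 0.405 -0.189  0.02 ] [0.65  0.155 0.112] [ 0.514 -0.047  0.055]
[ 545  179   43   46 1243] [0.216 0.524 0.02 ] [0.323 0.6   0.073] [0.297 0.566 0.068]
[164 190  30  32 699] [ 0.57  -0.359  0.02 ] [ 0.635 -0.296  0.073] [ 0.603 -0.327  0.052]
[ 425  264   33   43 1032] [0.607 0.278 0.02 ] [0.657 0.336 0.113] [0.641 0.304 0.072]
[481 390  49  10 244] [0.784 0.399 0.02 ] [0.8   0.472 0.041] [0.792 0.434 0.032]
dark 210 [0.36903054 0.00440504 0.11322649] [330.6952381  162.37142857]
side 19 [ 305  174   67   89 2802] ((485.34185791015625, -16.755599975585938), (130.16819763183594, 341.0583801269531)
[... 333 characters left out ...]
 -0.268  0.038] [ 0.395 -0.3    0.033]
[ 283  168   89  105 3965] [ 0.405 -0.188  0.02 ] [0.649 0.159 0.11 ] [ 0.49  -0.03   0.054]
[475 198  64  54 972] [0.1   0.008 0.084] [0.202 0.143 0.15 ] [0.165 0.112 0.131]
[ 220  276   34   53 1271] [0.596 0.288 0.02 ] [0.65  0.337 0.111] [0.617 0.323 0.069]
[ 82 334  23  45 287] [0.82  0.407 0.02 ] [0.837 0.482 0.039] [0.828 0.447 0.03 ]
[ 94 334  22  44 280] [0.8   0.404 0.02 ] [0.817 0.478 0.04 ] [0.808 0.444 0.031]
[107 334  21  44 264] [0.781 0.4   0.02 ] [0.798 0.473 0.039] [0.789 0.439 0.031]
[ 70 347  18  31 194] [0.839 0.437 0.02 ] [0.85  0.485 0.04 ] [0.845 0.463 0.03 ]
dark 249 [0.30567844 0.04265288 0.1138928 ] [433.         217.27710843]
```

```bash
cat >> h.py <<'E'
SO=np.array([.4852,-.017]);SY=np.radians(95.43)
SX=np.array([np.cos(SY),np.sin(SY)]);SYv=np.array([-np.sin(SY),np.cos(SY)])
def w2s(P): d=np.asarray(P)[...,:2]-SO; return np.stack([d@SX,d@SYv,np.asarray(P)[...,2]],-1)
def s2w(p): p=np.asarray(p,float); return np.concatenate([SO+p[0]*SX+p[1]*SYv,[p[2]]])
# rel motion from current pose to target pos (world) and rpy
def rel(pos,rpy):
    o=telemetry.get_obs();A=R.from_euler('xyz',o["tcp_rot"],degrees=True);B=R.from_euler('xyz',rpy,degrees=True)
    return (A.inv().apply(np.array(pos)-o["ee_pos"])*1000).round(1),(A.inv()*B).as_rotvec(degrees=True).round(2)
E
python3 - <<'E'
from h import *
g=np.stack(np.meshgrid(np.arange(640),np.arange(400)),-1).reshape(-1,2)
for n in ["scene","side"]:
    z=np.load(n+"0.npz");P=cloud(n,g,z["d"]);s=w2s(P)*1000
    b=(s[:,2]>82)&(s[:,2]<115)&(s[:,1]<-100)&(s[:,1]>-190)&(abs(s[:,0]+100)<80)&(z["d"].ravel()>0)
    print(n,b.sum(),s[b].min(0),s[b].max(0),s[b].mean(0),"pix",g[b].mean(0))
    print(proj(n,s2w([-.093,-.144,.097])))
# target: closed fingers beside the knob on safe +x side
t=s2w([-.093+.060,-.146,.20]);print(t,rel(t,[180,0,5.4]));
E
```

```text
scene 118 [-103.28950402 -157.21120958   82.60908014] [ -79.76055442 -133.4788249   111.63839188] [ -90.2325106  -147.84603674  102.81754696] pix [257.42372881 225.70338983]
[[257.1389563  225.91542809]]
side 91 [ -99.15256165 -155.78512896   82.0789441 ] [ -77.12380909 -131.16232609  110.32978358] [ -85.61318332 -142.37186475   98.70043668] pix [288.18681319 173.        ]
[[288.09474726 172.06763337]]
[ 0.63366761 -0.036036    0.2       ] (array([ 568.3, -267.1,   50. ]), array([-6.000e-02,  1.000e-02,  1.779e+01]))
```

{"method": "play_rows", "body": {
  "increments": [
    [[568, -267, 50], [0, 0, -72.2], 1],
    [[568, -267, 50], [0, 0, -72.2], 1],
    [[568, -267, 50], [0, 0, -72.2], 1],
    [[568, -267, 50], [0, 0, -72.2], 1],
    [[568, -267, 50], [0, 0, -72.2], 1],
    [[568, -267, 50], [0, 0, -72.2], 1],
    [[568, -267, 50], [0, 0, -72.2], 1],
    [[568, -267, 50], [0, 0, -72.2], 1],
    [[568, -267, 50], [0, 0, -72.2], 1],
    [[568, -267, 50], [0, 0, -72.2], 1],
    [[568, -267, 50], [0, 0, -72.2], 1],
    [[568, -267, 50], [0, 0, -72.2], 1],
    [[568, -267, 50], [0, 0, -72.2], 1],
    [[568, -267, 50], [0, 0, -72.2], 1],
    [[568, -267, 50], [0, 0, -72.2], 1],
    [[568, -267, 50], [0, 0, -72.2], 1],
    [[568, -267, 50], [0, 0, -72.2], 1],
    [[568, -267, 50], [0, 0, -72.2], 1],
    [[568, -267, 50], [0, 0, -72.2], 1],
    [[568, -267, 50], [0, 0, -72.2], 1]
  ]
}}

```text
time: 2.15
ee_pos: [0.6334, -0.0368, 0.2005]
tcp_rot: [180.0, 0.0, 95.4]
wrist_force: [-0.1, 0.4, 0.1]
opening: 0.0003
grasp_force: 0.0
```

```bash
python3 - <<'E'
from h import *
o=telemetry.get_obs();print(o["time"],o["q"].round(1),o["ee_pos"],o["tcp_rot"],o["opening"]);print(w2s(o["ee_pos"]),rel(s2w([-.033,-.146,.085]),[180,0,95.43]))
E
```

```text
2.15 [-3.3 16.1 17.3 91.2  0.  81.3] [ 0.63342242 -0.03678299  0.20053996] [1.79980016e+02 8.44527815e-04 9.53603740e+01] 0.0002628507389518625
[-0.03372044 -0.14568522  0.20053996] (array([  0.7,   0.3, 115.5]), array([ 0.02,  0.  , -0.07]))
```

{"method": "play_rows", "body": {
  "increments": [
    [[0, 0, 40], [0, 0, 0], 1],
    [[0, 0, 80], [0, 0, 0], 1],
    [[0, 0, 115], [0, 0, 0], 1],
    [[0, 0, 115], [0, 0, 0], 1],
    [[-20, 0, 115], [0, 0, 0], 1],
    [[-30, 0, 115], [0, 0, 0], 1],
    [[-40, 0, 115], [0, 0, 0], 1],
    [[-50, 0, 115], [0, 0, 0], 1],
    [[-60, 0, 115], [0, 0, 0], 1],
    [[-70, 0, 115], [0, 0, 0], 1],
    [[-80, 0, 115], [0, 0, 0], 1],
    [[-84, 0, 115], [0, 0, 0], 1],
    [[-88, 0, 115], [0, 0, 0], 1],
    [[-91, 0, 115], [0, 0, 0], 1],
    [[-91, 0, 115], [0, 0, 0], 1]
  ]
}}

```text
time: 3.65
ee_pos: [0.6426, -0.1264, 0.0871]
tcp_rot: [179.9, -0.1, 95.4]
wrist_force: [-2.0, 5.5, 3.3]
opening: 0.0001
grasp_force: 2.8
```

```bash
python3 - <<'E'
from h import *
o=telemetry.get_obs();print(w2s(o["ee_pos"]),o["wrist_force"])
a,d=camera("side");save("pics/side1.png",a);g=np.stack(np.meshgrid(np.arange(640),np.arange(400)),-1).reshape(-1,2)
s=w2s(cloud("side",g,d))*1000
b=(s[:,2]>92)&(s[:,2]<113)&(s[:,1]<-115)&(s[:,1]>-190)&(s[:,0]<-110)&(s[:,0]>-190);print(b.sum(),s[b].min(0),s[b].max(0),s[b].mean(0))
cv2.imwrite("pics/side1c.png",cv2.resize(a[120:300,220:440,::-1],None,fx=3,fy=3))
E
```

```text
[-0.12382293 -0.14638144  0.08713496] [-1.96527708  5.51036138  3.25118029]
82 [-139.5209831  -175.50064069   93.06508782] [-110.03398993 -129.60008689  112.79649719] [-115.85741656 -146.64616735  103.40040981]
```

View pics/side1c.png

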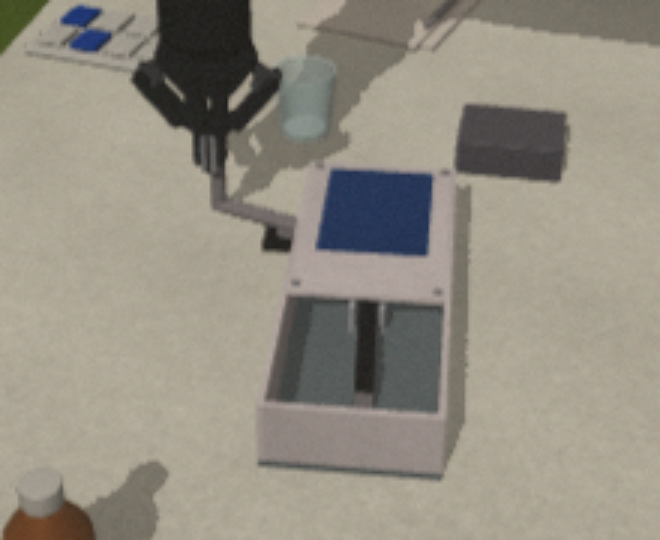

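The lever is swung back near its stop, and the knife now shows well forward in the hatch. I'll press a few millimetres more to be sure it hit the stop.

{"method": "play_rows", "body": {
  "increments": [
    [[-2, 0, 0], [0, 0, 0], 1],
    [[-4, 0, 0], [0, 0, 0], 1],
    [[-5, 0, 0], [0, 0, 0], 1],
    [[-5, 0, 0], [0, 0, 0], 1]
  ]
}}

```text
time: 4.1
ee_pos: [0.6423, -0.1304, 0.0871]
tcp_rot: [180.0, -0.2, 95.5]
wrist_force: [-6.7, 11.1, 5.7]
opening: -0.0001
grasp_force: 5.4
```

{"method": "play_rows", "body": {
  "increments": [
    [[15, 0, 0], [0, 0, 0], 1],
    [[30, 0, 0], [0, 0, 0], 1],
    [[45, 0, 0], [0, 0, 0], 1],
    [[60, 0, 0], [0, 0, 0], 1],
    [[75, 0, 0], [0, 0, 0], 1],
    [[95, 0, 0], [0, 0, 0], 1],
    [[110, 0, -40], [0, 0, 0], 1],
    [[120, 0, -80], [0, 0, 0], 1],
    [[140, -40, -115], [0, 0, 0], 0.5],
    [[170, -80, -115], [0, 0, 0], 0.5],
    [[200, -120, -115], [0, 0, 0], 0.5],
    [[210, -146, -115], [0, 0, 0], 0.5],
    [[210, -146, -115], [0, 0, 0], 0.5],
    [[210, -146, -115], [0, 0, 0], 0.5],
    [[210, -146, -115], [0, 0, 0], 0.5]
  ]
}}

```text
time: 5.6
ee_pos: [0.4781, 0.0634, 0.2003]
tcp_rot: [180.0, 0.0, 95.4]
wrist_force: [-0.8, -0.7, -0.6]
opening: 0.0427
grasp_force: 0.0
```

```bash
python3 - <<'E'
from h import *
o=telemetry.get_obs();print(w2s(o["ee_pos"]),o["tcp_rot"],o["q"].round(1),o["wrist_force"],o["opening"])
g=np.stack(np.meshgrid(np.arange(640),np.arange(400)),-1).reshape(-1,2)
for n in ["wrist","scene"]:
    o=telemetry.get_obs();a,d=camera(n);np.savez(n+"2.npz",a=a,d=d);save(f"pics/{n}2.png",a)
    s=w2s(cloud(n,g,d,o))*1000;ok=d.ravel()>0
    if n=="wrist":
        b=ok&(s[:,0]>35)&(s[:,0]<155)&(abs(s[:,1])<52)&(s[:,2]>15)&(s[:,2]<40)
        Q=s[b];print("knife",b.sum(),Q.min(0),Q.max(0),np.median(Q,0))
        for x in range(35,120,8):
            q=Q[abs(Q[:,0]-x)<4]
            if len(q):print(x,np.percentile(q[:,1],[3,97]).round(1),np.median(q[:,2]).round(1),len(q))
        f=ok&(abs(s[:,1])<50)&(s[:,0]>120)&(s[:,0]<150)&(s[:,2]<20);print("floor",np.median(s[f,2]))
        l=ok&(s[:,2]>48)&(s[:,2]<64)&(abs(s[:,1])<45)&(s[:,0]<80);print("lid edge",l.sum(),np.percentile(s[l,0],[50,99,100]),np.median(s[l,2]))
        L=ok&(s[:,2]>50)&(s[:,2]<62)&(abs(s[:,1])<90)&(s[:,0]>60)&(s[:,0]<130)
        for sg in(1,-1):print("rim",sg,np.percentile(s[L&(s[:,1]*sg>40),1],[2,50,98]))
    else:
        k=ok&(s[:,2]>85)&(s[:,2]<115)&(s[:,1]<-115)&(s[:,1]>-190)&(abs(s[:,0]+110)<60);print("knob",s[k].mean(0))
E
```

```text
[ 0.08069836 -0.00053684  0.20029088] [1.79970660e+02 1.27872942e-02 9.53906653e+01] [ 7.6 -5.1 -5.5 89.5 -0.  92.2] [-0.78228409 -0.71133117 -0.56953859] 0.04271557694402482
knife 886 [35.05082099 -2.76947812 15.1006287 ] [112.15828805  14.31189882  27.27262549] [76.31929513  5.91484706 25.15137202]
35 [-2.8  9.7] 25.3 46
43 [-2.7 10.8] 25.4 81
51 [-1.6 10.7] 25.3 83
59 [-1.6 11.7] 25.2 88
67 [-1.6 11.6] 25.0 89
75 [-0.4 12.6] 25.3 90
83 [-0.4 12.5] 25.2 92
91 [-0.4 13.4] 25.1 96
99 [ 0.7 13.4] 25.1 100
107 [ 0.7 13.3] 25.1 94
115 [ 0.7 12.6] 23.3 27
floor 5.042046988278925
lid edge 8544 [-33.82446612  31.64502762  32.78140063] 55.486075626484364
rim 1 [60.43815317 62.60216961 65.67358578]
rim -1 [-63.62227913 -60.58627057 -58.42497952]
knob [ -90.21838019 -147.94198021  103.44925499]
```

View pics/wrist2.png

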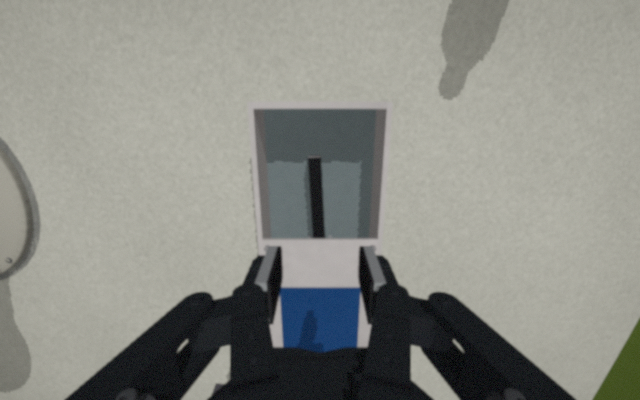

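The wrist view shows the lever out of the way and the knife (black strip, columns 308–325, rows 157–238) in the hatch, yawed about 3°. Its head is at safe x ≈ 113 mm. Next I'll check the fingertips' reach from the depth picture and plan the draw.

```bash
python3 - <<'E'
from h import *
z=np.load("wrist2.npz");d=z["d"]
g=np.stack(np.meshgrid(np.arange(640),np.arange(400)),-1).reshape(-1,2)
H=np.array(calibration("wrist")["hand_eye"]);s=slopes("wrist",g);t=(np.c_[s,np.ones(len(s))]*d.reshape(-1,1))@H[:3,:3].T*1000+H[:3,3]*1000
b=(d.ravel()>0)&(abs(t[:,0])<20)&(abs(t[:,1])<50)&(t[:,2]<60)&(t[:,2]>-30);print(b.sum(),t[b,2].max(),np.percentile(t[b,2],[90,99]),np.percentile(abs(t[b,1]),[1,99]))
# draw plan in knife plane: u along knife (u=0 at safe x=0 line), head at u=113
# knife: tail bottom corner (ut,zt), angle th; grip TCP = 175 along, 24 up from the bottom (z=30)
c=np.cos;sn=np.sin
pts=[]
def kn(ut,zt,th):
    th=np.radians(th);G=np.array([ut+175*c(th)-24*sn(th),zt+175*sn(th)+24*c(th)])
    top_edge=zt+20/c(th)+(31-ut)*np.tan(th); wall=zt+(167-ut)*np.tan(th)
    tt=(ut-20*sn(th),zt+20*c(th)); hd=zt+190*sn(th)+10*c(th)
    return G.round(1),"top@edge",top_edge.round(1),"bot@wall",wall.round(1),"head",hd.round(1),"tail",(zt+10*c(th)).round(1),"headx",(ut+190*c(th)).round(1)
g0=np.array([98,30])
for w in [(-77,6,0),(-76,7,6),(-72,7.5,11),(-50,8,13),(-30,9,16),(-10,10,19),(10,14,22),(30,20,22),(45,32,22),(60,60,22)]:
    r=kn(*w);print(w,"dG",(r[0]-g0).round(1),r[1:])
E
```

```text
4337 18.208390089871372 [ 7.31304864 15.03036969] [19.87628949 46.54904179]
(-77, 6, 0) dG [0. 0.] ('top@edge', np.float64(26.0), 'bot@wall', np.float64(6.0), 'head', np.float64(16.0), 'tail', np.float64(16.0), 'headx', np.float64(113.0))
(-76, 7, 6) dG [-2.5 19.2] ('top@edge', np.float64(38.4), 'bot@wall', np.float64(32.5), 'head', np.float64(36.8), 'tail', np.float64(16.9), 'headx', np.float64(113.0))
(-72, 7.5, 11) dG [-2.8 34.5] ('top@edge', np.float64(47.9), 'bot@wall', np.float64(54.0), 'head', np.float64(53.6), 'tail', np.float64(17.3), 'headx', np.float64(114.5))
(-50, 8, 13) dG [17.1 40.8] ('top@edge', np.float64(47.2), 'bot@wall', np.float64(58.1), 'head', np.float64(60.5), 'tail', np.float64(17.7), 'headx', np.float64(135.1))
(-30, 9, 16) dG [33.6 50.3] ('top@edge', np.float64(47.3), 'bot@wall', np.float64(65.5), 'head', np.float64(71.0), 'tail', np.float64(18.6), 'headx', np.float64(152.6))
(-10, 10, 19) dG [49.7 59.7] ('top@edge', np.float64(45.3), 'bot@wall', np.float64(70.9), 'head', np.float64(81.3), 'tail', np.float64(19.5), 'headx', np.float64(169.6))
(10, 14, 22) dG [65.3 71.8] ('top@edge', np.float64(44.1), 'bot@wall', np.float64(77.4), 'head', np.float64(94.4), 'tail', np.float64(23.3), 'headx', np.float64(186.2))
(30, 20, 22) dG [85.3 77.8] ('top@edge', np.float64(42.0), 'bot@wall', np.float64(75.4), 'head', np.float64(100.4), 'tail', np.float64(29.3), 'headx', np.float64(206.2))
(45, 32, 22) dG [100.3  89.8] ('top@edge', np.float64(47.9), 'bot@wall', np.float64(81.3), 'head', np.float64(112.4), 'tail', np.float64(41.3), 'headx', np.float64(221.2))
(60, 60, 22) dG [115.3 117.8] ('top@edge', np.float64(69.9), 'bot@wall', np.float64(103.2), 'head', np.float64(140.4), 'tail', np.float64(69.3), 'headx', np.float64(236.2))
```

{"method": "play_rows", "body": {
  "increments": [
    [[17, -7, 40], [0, 0, -3], 0.5],
    [[17, -7, 80], [0, 0, -3], 0.5],
    [[17, -7, 110], [0, 0, -3], 0.6],
    [[17, -7, 125], [0, 0, -3], 0.6],
    [[17, -7, 125], [0, 0, -3], 0.6],
    [[17, -7, 125], [0, 0, -3], 0.6]
  ]
}}

```text
time: 6.3
ee_pos: [0.4696, 0.0795, 0.0763]
tcp_rot: [180.0, 0.0, 98.4]
wrist_force: [0.6, -0.3, 0.2]
opening: 0.0343
grasp_force: 0.0
```

{"method": "play_rows", "body": {
  "increments": [
    [[0, 0, 20], [0, 0, 0], 0.6],
    [[0, 0, 38], [0, 0, 0], 0.6],
    [[0, 0, 46], [0, 0, 0], 0.6],
    [[0, 0, 46], [0, 0, 0], 0.7],
    [[0, 0, 46], [0, 0, 0], 1],
    [[0, 0, 46], [0, 0, 0], 1],
    [[0, 0, 46], [0, 0, 0], 1],
    [[0, 0, 46], [0, 0, 0], 1]
  ],
  "grip_force": 80
}}

```text
time: 7.1
ee_pos: [0.4698, 0.0797, 0.0308]
tcp_rot: [179.9, 0.0, 98.4]
wrist_force: [-0.9, -0.9, 6.5]
opening: 0.0118
grasp_force: 79.6
```

{"method": "play_rows", "body": {
  "increments": [
    [[0, 0, -4], [0, 1, 0], 1],
    [[-1, 0, -8], [0, 2, 0], 1],
    [[-2, 0, -14], [0, 4, 0], 1],
    [[-2.5, 0, -19.5], [0, 6, 0], 1],
    [[-2.5, 0, -25], [0, 7.7, 0], 1],
    [[-2.7, 0, -30], [0, 9.3, 0], 1],
    [[-2.8, 0, -34.5], [0, 11, 0], 1],
    [[-2.8, 0, -34.5], [0, 11, 0], 1]
  ]
}}

```text
time: 7.9
ee_pos: [0.4696, 0.0765, 0.0643]
tcp_rot: [180.0, -11.1, 98.3]
wrist_force: [0.3, 0.2, -0.6]
opening: 0.0119
grasp_force: 78.8
```

```bash
python3 - <<'E'
from h import *
o=telemetry.get_obs();print(o["ee_pos"],o["wrist_force"],o["torque"],o["q"].round(1),o["grasp_force"])
a,d=camera("side");p=proj("side",s2w([.096,0,.06]))[0].astype(int);print(p)
b=a[p[1]-90:p[1]+60,p[0]-100:p[0]+100];cv2.imwrite("pics/s3.png",cv2.resize(b[:,:,::-1],None,fx=3,fy=3))
g=np.stack(np.meshgrid(np.arange(640),np.arange(400)),-1).reshape(-1,2)
s=w2s(cloud("side",g,d))*1000
k=(d.ravel()>0)&(abs(s[:,1]-5)<12)&(s[:,0]>32)&(s[:,0]<130)&(s[:,2]>15)&(s[:,2]<70)
for x in range(35,130,8):
    q=s[k&(abs(s[:,0]-x)<4)]
    if len(q):print(x,np.percentile(q[:,2],[10,50,95]).round(1),np.median(q[:,1]).round(1),len(q))
E
```

```text
[0.46964149 0.07648059 0.06430587] [ 0.30302586  0.22814196 -0.5583749 ] [-0.04708456 -0.05991767  0.01581057] [  3.1  -3.9 -20.   74.9  11.   84.7] 78.75079482793808
[338 234]
35 [46.2 51.8 55.9] 4.2 13
43 [46.1 48.2 48.4] 2.6 11
51 [48.7 49.2 50. ] 4.4 8
59 [49.9 50.8 52. ] 5.1 10
67 [51.3 52.1 53.6] 5.8 12
75 [53.3 53.8 55.6] 5.3 7
83 [54.3 55.3 57.1] 6.7 8
91 [56.5 57.4 57.8] 6.0 9
99 [57.9 59.  67.9] 4.7 13
107 [47.3 56.8 67. ] 5.8 85
115 [43.4 47.4 54.4] 6.2 15
```

View pics/s3.png

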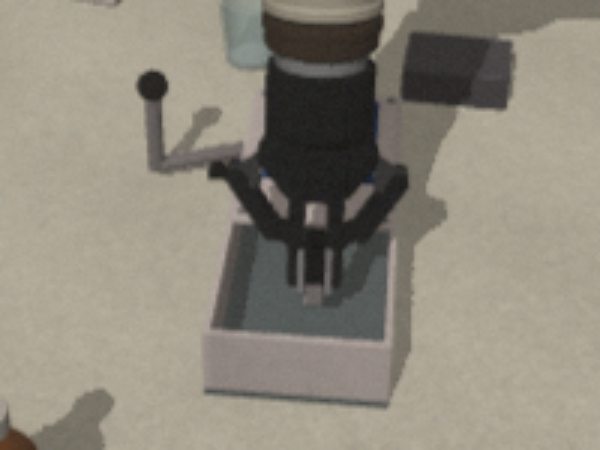

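The side view shows the lever at rest and the knife gripped and tilted about 11° in the hatch, with clearance at the lid edge. I'll continue along the diagonal.

{"method": "play_rows", "body": {
  "increments": [
    [[10, 0, -1.2], [0, 1, 0], 1],
    [[20.7, 0, -2.4], [0, 2, 0], 1],
    [[30, 0, -5.5], [0, 3.5, 0], 1],
    [[38.8, 0, -8.5], [0, 5, 0], 1],
    [[47.5, 0, -11.5], [0, 6.5, 0], 1],
    [[56.4, 0, -14.6], [0, 8, 0], 1],
    [[65, 0, -19], [0, 9.5, 0], 1],
    [[74, 0, -23.5], [0, 11, 0], 1],
    [[74, 0, -23.5], [0, 11, 0], 1]
  ]
}}

```text
time: 8.85
ee_pos: [0.4596, 0.1448, 0.1018]
tcp_rot: [179.9, -22.1, 98.4]
wrist_force: [-1.2, -0.7, -1.0]
opening: 0.0118
grasp_force: 78.7
```

{"method": "play_rows", "body": {
  "increments": [
    [[10, 0, 1], [0, 0, 0], 1],
    [[20.8, 0, 1.9], [0, 0, 0], 1],
    [[30, 0, -1], [0, 0, 0], 1],
    [[39.2, 0, -3.6], [0, 0, 0], 1],
    [[51, 0, -13], [0, 0, 0], 1],
    [[63.6, 0, -24], [0, 0, 0], 1],
    [[75, 0, -50], [0, 0, 0], 1],
    [[90, 0, -85], [0, 0, 0], 1],
    [[107, 0, -118], [0, 0, 0], 1],
    [[107, 0, -118], [0, 0, 0], 1],
    [[107, 0, -118], [0, 0, 0], 1],
    [[107, 0, -118], [0, 0, 0], 1],
    [[107, 0, -118], [0, 0, 0], 1],
    [[107, 0, -118], [0, 0, 0], 1]
  ]
}}

```text
time: 10.25
ee_pos: [0.451, 0.1986, 0.2496]
tcp_rot: [-179.9, -22.0, 98.4]
wrist_force: [0.5, -0.0, -1.5]
opening: 0.0117
grasp_force: 78.7
```

```bash
python3 - <<'E'
from h import *
o=telemetry.get_obs();print(o["ee_pos"],o["tcp_rot"],o["wrist_force"],abs(o["qd"]).max(),o["grasp_force"],o["opening"])
a,d=camera("scene");save("pics/f.png",a)
g=np.stack(np.meshgrid(np.arange(640),np.arange(400)),-1).reshape(-1,2);s=w2s(cloud("scene",g,d))*1000
b=(d.ravel()>0)&(s[:,0]<120)&(s[:,0]>-60)&(abs(s[:,1]-5)<25)&(s[:,2]>70)&(s[:,2]<240);print(b.sum(),s[b].min(0),s[b].max(0))
E
```

```text
[0.45102622 0.19857998 0.24956484] [-179.90289691  -21.9910825    98.35111003] [ 0.47571948 -0.02494076 -1.4873627 ] 0.29331189049524203 78.68008553981781 0.011701588671349291
306 [ 56.23205482  -2.79379668 160.61741253] [119.78030792  16.00596863 204.04339403]
```

View pics/f.png

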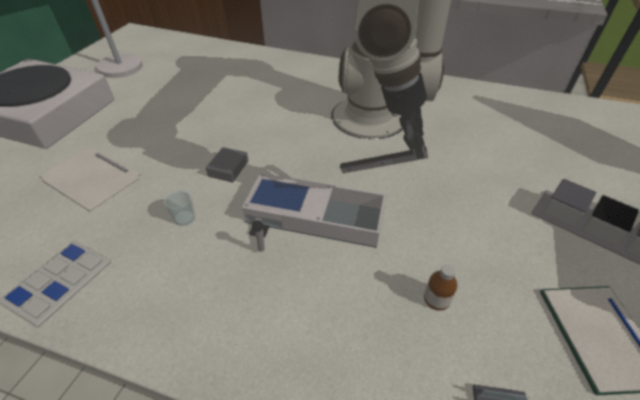

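The knife (342–425, 150–168) is held clear of the safe, its lowest point 160 mm above the bench. The lever is back at rest and the bystanders have not moved.

```bash
python3 -c "
from workcell import workorder
print(workorder.job_done())"
```

```text
the job is handed in; nothing more can be done
None
```

I worked the ejector lever, drew the knife out diagonally and handed the job in with it held still, lowest point about 160 mm above the bench (about 104 mm above the lid); the hand-in returned no verdict.

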